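# Lock up three lino blocks for printing

## Task

Lock up the three printing blocks for the press: bring the wide block and the narrow block from the bare end of the board into the tray, side by side in front of the long block, so that all three lie flat and square inside it, then swing the gate fully shut across the mouth behind them. Leave the stamp, the glaze jar and the cutter where they are.

Things in the scene. Friction and masses are not known exactly. Their poses are not given: they have to be found in the camera images.
- lockup_board: Brown hardboard base 290 x 160 mm, 6 mm thick, fixed to the table; x along its length, into the tray, z up. Origin: underside, midway across, 140 mm from its bare end. Three pale fences (14 mm wide, 16 above the base) form a tray open to -x: inside from x = 23 mm (mouth) to 134.5 (back fence), y = -52 to 52. The bare apron, x = -140 to 10, is level with its floor, z = 6 mm, so blocks slide in
- tray_mouth (a point): Middle of the tray's mouth, on the floor: (23, 0, 6) mm in the board's frame. The side fences' ends are bevelled inside, 6 mm wider each side, tapering over 12 mm. All three blocks fit only with the long one across the tray and the other two side by side, either way round, their 72 mm sides along the board's x: 100 mm wide and 108 mm deep in all, 4 and 3.5 mm to spare
- gate_hinge (a point): Axis of the gate's upright hinge pin, at the height of the base's top: (17, -71, 6) mm in the board's frame, outside the end of the -y fence
- gate (a joint): Gate angle, rad: 0 = shut across the mouth, along the board's +y from the hinge, against a stop, touching the fences' ends; grows to 2.7 as it swings out over the apron. At angle q it points along (-sin q, cos q) in the board's x, y. Wooden bar 10 mm thick, 16 mm high, ending 135 mm from the hinge axis. Starts wide open. Stiff hinge (0.03 N m), stays where left, no latch
- gate_knob (a point): middle of the turned wooden knob that stands on the gate's top: 15 mm diameter, 20 mm high, its top about 43 mm above the table; 118 mm from the hinge axis
- block_wide: Wide lino printing block, wood with a dark carved lino face up (leaf), 72 x 60 mm and 23 mm high, 75 g. Origin: centre of its underside; x along the 72 mm side. Starts on the apron, x roughly along the board's x
- block_narrow: Narrow lino printing block of the same make, 72 x 40 mm and 23 mm high, 50 g. Origin: centre of its underside; x along the 72 mm side. Starts on the apron beside the wide block
- block_long: Long lino printing block of the same make (zigzag border), 36 x 100 mm and 23 mm high, 60 g. Origin: centre of its underside; x along the 36 mm side, y along the 100 mm side. Starts inside the tray across it, slid forward from the back fence, and slides freely
- stamp_block: wooden hand stamp with a knob, 37 x 42 x 46 mm, standing on the table; origin at its foot's centre; a bystander
- glaze_jar_cream: cream-lidded glaze jar, 62 mm wide and 82 mm high, standing on the table behind the tray; origin at its foot's centre; a bystander
- round_cutter: fluted tin cutter, 50 mm across and 22 mm high, on the table; origin at its foot's centre; a bystander

How it is judged:
On the way:
1. all three blocks are in the tray while the gate is still open (value of joint gate above 0.15 rad and x of each of block_wide, block_narrow, block_long in the frame of lockup_board above 0.045 m and y of block_wide in the frame of lockup_board between -0.05 and 0.05 m and z of each of block_wide, block_narrow, block_long in the frame of lockup_board below 0.012 m and y of block_narrow in the frame of lockup_board between -0.05 and 0.05 m and y of block_long in the frame of lockup_board between -0.05 and 0.05 m), for 0.2 s.
At the end, for the whole second after the job is handed in: All three blocks were in the tray before the gate was shut. The gate is shut to within 0.04 rad, and the wide, narrow and long blocks all lie inside the tray behind it, flat on its floor (underside within 2.5 mm of it, tilt under 0.06 rad), face up, square to it within 0.09 rad and at rest (value of joint gate below 0.04 rad and x of block_wide in the frame of lockup_board between 0.03 and 0.13 m and y of block_wide in the frame of lockup_board between -0.045 and 0.045 m and z of block_wide in the frame of lockup_board between 0.004 and 0.0085 m and angle between each of block_wide, block_narrow, block_long's own z axis and vertical below 0.06 rad and angle between the x axis of each of block_wide, block_narrow, block_long and the x axis of lockup_board, either way round below 0.09 rad and linear speed of each of block_wide, block_narrow, block_long below 0.01 m/s and x of block_narrow in the frame of lockup_board between 0.03 and 0.13 m and y of block_narrow in the frame of lockup_board between -0.045 and 0.045 m and z of block_narrow in the frame of lockup_board between 0.004 and 0.0085 m and x of block_long in the frame of lockup_board between 0.03 and 0.13 m and y of block_long in the frame of lockup_board between -0.045 and 0.045 m and z of block_long in the frame of lockup_board between 0.004 and 0.0085 m); the robot touches nothing.
It fails at once if the stamp, the jar or the cutter is moved by more than 30 mm or knocked over (distance of any of stamp_block, glaze_jar_cream, round_cutter from where it was at the start of the episode above 0.03 m or angle between any of stamp_block, glaze_jar_cream, round_cutter's own z axis and vertical above 0.5 rad).
It also fails if it takes over 72 s, if anything falls off the work surface, if the arm or the gripper's body presses on something with over 40 N, if the wrist force passes 120 N, or if a joint passes its speed limit or range.

## Robot

A 6-joint arm with a two-finger parallel gripper is mounted at the origin on the work surface; the furniture and walls round the work are solid. World frame = base frame: x ahead of the robot, y to its left, z up, the work surface at z = 0. Lengths are in m, angles in rad, forces in N, time in s.
With the tool pointing down it reaches from about 0.3 to 0.875 m from the base axis. Payload 6.4 kg.
Tool frame: the origin (TCP) lies midway between the tips of the shut fingers; the grasp point (between the pads) lies 19 mm behind it; z points along the fingers, y is the line along which they close (so a half turn about z gives the same grasp; the last joint's range is limited). The gripper opens to 85 mm and grips with 20 to 120 N. Pads are 22 mm wide; open, the fingers measure 114 mm over their backs; the gripper's body (76 mm by 85 mm) begins 54 mm behind the grasp point. The pads swing forward as they close: fully open they stand 13 mm farther back than shut.
Start: joints at [0.95, 0.181, 1.607, -0, 1.354, -0.206], TCP at [0.232, 0.526, 0.231] pointing down, gripper open.
Joint ranges: [-2.99, 2.99], [-0.89, 2.07], [0.3, 2.58], [-1.14, 4.28], [0, 2.63], [-3.12, 3.12]. Speed limits (rad/s): [2.57, 2.57, 3.01, 3.14, 3.14, 3.14].

## Interface

Orientations are given as a unit quaternion [w, x, y, z].
In Python, from bench import sensors, vision, ctrl gives the robot as it stands.
- The arm moves only by the tool carry_out, never from a script. Its argument "deltas" is text: rows parted by semicolons, each of 7 numbers parted by spaces: the shift along the tool's x, y, z in mm, then the turn, a rotation vector about the tool's x, y, z in rad, then the closure, from 0 (fully open) to 1 (shut). In form: tx ty tz ax ay az claw; .... A call has 1 to 12 rows; each row is the pose to reach, as a shift and turn from the pose commanded when the call began, along the tool's axes at that moment; what a row does not reach only later rows make up. A row lasts 1/8 s, in which the tool goes at most 62.5 mm and 10.7 degrees, less where a joint would pass 70% of its speed; a pose out of reach is approached as far as the arm can. A call with a gripper value outside its range is refused whole. The fingers move at their own pace and stop on an object; the grip force is fixed at half the most. Time passes only in rows, so rows that repeat a pose let the fingers close. It gives the time, the measured TCP pose, the force, the opening and the grip force at its end, in the units of the state.
- sensors.get_obs(): the state, without advancing time (a new reading comes with each control period).
- vision.camera(name): name is "side" or "top"; returns the picture (420x560x3 uint8, blue, green, red); there is no depth.
- vision.camera_model(name): a dict with "K" (3x3 intrinsics, pixels), "extrinsics" (4x4, takes a point from world to camera coordinates). Camera axes: x right, y down, z forward; pixel columns grow to the right and rows downward; lengths in m; the calibration is good to about 2 mm. A picture is of the moment at which its call begins. camera_model takes no time and is no camera call.
- ctrl.hand_in(): hands the job in; it is judged then, once.
The state is a dict: "time_s": time; "q": joint angles; "dq": joint speeds; "joint_efforts": joint torques, N m; "eef_pos": TCP position; "eef_rot": TCP orientation; "wrist_force": force on the tool from outside, world axes, zero at the start; "torque": the same for the moment, N m; "opening": opening from 0.0 (shut) to 1.0 (fully open); "grasp_force": force on a finger pad.
Only numpy, scipy, OpenCV 4.12 (cv2) and the standard library are available. Lean on these libraries where they do the work, as an engineer would, in place of code of your own. Each camera call takes 0.05 s, during which the arm holds its last target. There are 200 camera calls.

## Working session

There is one attempt and no reset: what is moved stays moved. The work goes in short steps, Python scripts to look and compute and a tool call to move; the robot and the scene stay as the last step left them, time stands still between calls to the robot, and variables do not carry over. Pictures are saved under pics/ and viewed, at most 10 in all, crops included, and the job is handed in when it is done.

Besides the shell and the picture viewer there is one more tool, called after "Call:" by a JSON object that holds its "method" and its "body". carry_out: Moves the arm, as the interface text tells. Its arguments: {"type":"object","properties":{"deltas":{"type":"string"}},"required":["deltas"]}

```bash
mkdir -p pics; ls; python3 - <<'E'
from bench import sensors, vision
import cv2
for n in("top","side"):
    im=vision.camera(n); cv2.imwrite(f"pics/{n}0.png",im)
    m=vision.camera_model(n); print(n,m["K"],m["extrinsics"])
print(sensors.get_obs())
E
```

```text
pics
top [[410.97270018   0.         281.56569172]
 [  0.         410.97270018 212.05256746]
 [  0.           0.           1.        ]] [[-0.02507204 -0.99963853  0.0097062  -0.04463012]
 [-0.98748664  0.02325275 -0.15597899  0.54987525]
 [ 0.15569691 -0.01349545 -0.98771268  0.82738725]
 [ 0.          0.          0.          1.        ]]
side [[468.03708145   0.         280.55250774]
 [  0.         468.03708145 208.55336672]
 [  0.           0.           1.        ]] [[ 0.89424653 -0.44756494  0.00296008 -0.52342626]
 [-0.20982682 -0.42506297 -0.88050791  0.15281546]
 [ 0.39534269  0.78677004 -0.47402222  0.70675846]
 [ 0.          0.          0.          1.        ]]
{'time_s': 0.1, 'q': array([ 9.49681836e-01,  1.81465692e-01,  1.60791353e+00, -3.32259432e-06,
        1.35378791e+00, -2.06323998e-01]), 'dq': array([-0.00034757, -0.00248323, -0.00305686,  0.00062342,  0.0001552 ,
       -0.00016342]), 'joint_efforts': array([ 4.75763591e-04, -4.45874512e+01, -3.52243781e+01, -4.10528319e-04,
        4.13652422e-03,  1.15843292e-05]), 'eef_pos': array([0.23142701, 0.52582992, 0.23047217]), 'eef_rot': array([-3.14997841e-04,  2.05911251e-01,  9.78570354e-01, -7.21471323e-04]), 'wrist_force': array([ 0.15171093,  0.40648993, -0.37303381]), 'torque': array([ 0.01087106, -0.00090239, -0.0294086 ]), 'grasp_force': 0.0, 'opening': 0.9992818109291488}
```

View pics/top0.png

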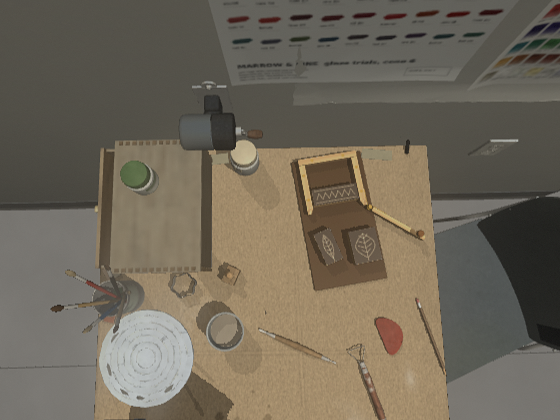

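View pics/side0.png

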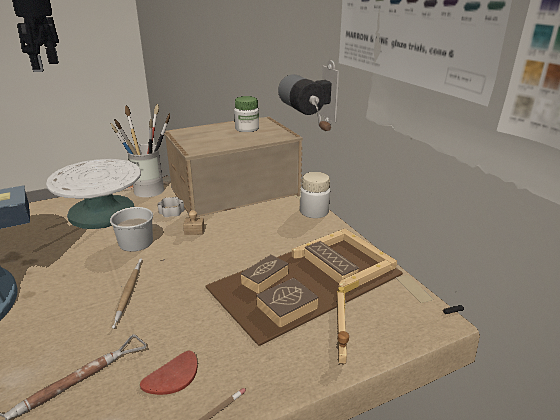

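The top view shows the board around (340,220) with its tray away from the robot, the narrow block near (328,247), the wide one near (365,245) and the gate knob near (421,235). I'll enlarge both views.

```bash
python3 - <<'E'
import cv2
a=cv2.imread("pics/top0.png")[145:295,285:435]; cv2.imwrite("pics/topc.png",cv2.resize(a,(600,600),interpolation=cv2.INTER_CUBIC))
a=cv2.imread("pics/side0.png")[220:370,200:400]; cv2.imwrite("pics/sidec.png",cv2.resize(a,(800,600),interpolation=cv2.INTER_CUBIC))
E
```

```text
(no output)
```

View pics/topc.png

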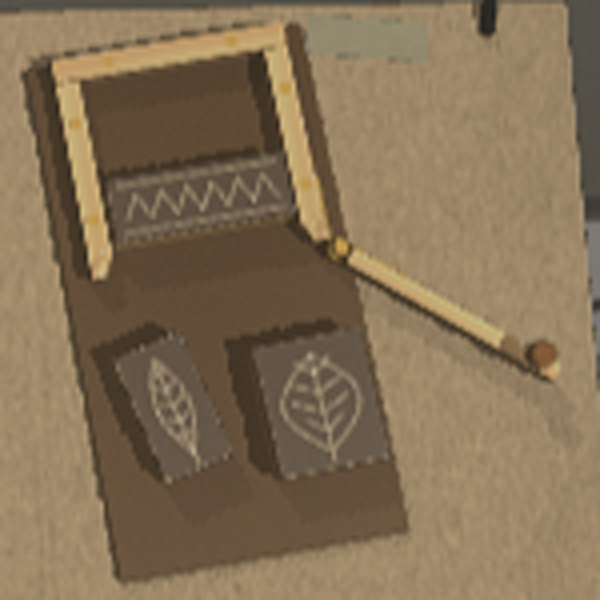

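View pics/sidec.png

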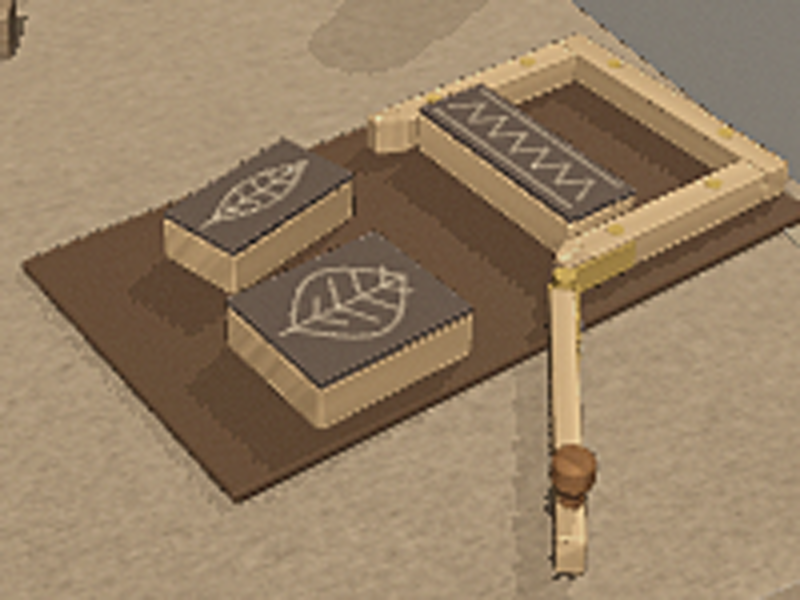

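Both crops show all corners clearly. I read them off and fit board and block poses.

```bash
cat > h.py <<'E'
import numpy as np
from scipy.optimize import least_squares
from bench import vision
M={n:vision.camera_model(n) for n in("top","side")}
def proj(n,P):
    m=M[n];E=np.array(m["extrinsics"]);c=np.atleast_2d(P)@E[:3,:3].T+E[:3,3];p=c@np.array(m["K"]).T
    return p[:,:2]/p[:,2:]
def place(v,P,z=0):
    c,s=np.cos(v[2]),np.sin(v[2]);P=np.atleast_2d(P).astype(float)
    return np.c_[P[:,0]*c-P[:,1]*s+v[0],P[:,0]*s+P[:,1]*c+v[1],P[:,2]+z]
def fit(P,obs,v0,z=0):
    P=np.array(P,float)/1000
    f=lambda v:np.concatenate([(proj(n,place(v,P[i],z))-o).ravel() for n,i,o in obs])
    r=least_squares(f,v0,loss="soft_l1");return r.x,np.sqrt(np.mean(f(r.x)**2)),f(r.x)
def box(a,b,h):return [[-a/2,b/2,h],[a/2,b/2,h],[a/2,-b/2,h],[-a/2,-b/2,h]] # BL TL TR BR
T=lambda l:np.array(l)/4+[285-.375,145-.375]
S=lambda l:np.array(l)/4+[200-.375,220-.375]
def board_of(B,v):
    c,s=np.cos(B[2]),np.sin(B[2]);d=np.array(v[:2])-B[:2]
    return np.array([d@[c,s],d@[-s,c],v[2]-B[2]])
E
python3 - <<'E'
from h import *
np.set_printoptions(precision=4,suppress=True)
P=[[-140,80,6],[-140,-80,6],[150,80,6],[148.5,66,22],[148.5,-66,22],[134.5,52,22],[134.5,-52,22],[17,-71,24]]
B,e,r=fit(P,[("top",[0,1,2,3,4,5,6],T([[118,580],[407,531],[25,68],[53,62],[285,24],[80,83],[266,51]])),
 ("side",[0,1,3,4,5,6],S([[24,265],[237,500],[572,38],[785,163],[577,60],[740,160]]))],[.6,-.15,.1])
print("board",B,e);print(r.reshape(-1,2))
for n,b,t,s in [("wide",box(72,60,29),[[286,478],[257,345],[357,328],[389,460]],[[228,312],[372,233],[472,310],[322,385]]),
 ("narrow",box(72,40,29),[[166,483],[114,364],[180,332],[232,455]],[[164,220],[285,138],[354,182],[236,252]]),
 ("long",box(36,100,29),[[120,240],[110,180],[280,152],[295,217]],[[420,107],[482,85],[632,192],[570,218]])]:
    v,e,r=fit(b,[("top",range(4),T(t)),("side",range(4),S(s))],[.6,-.15,.1])
    print(n,v,e,"in board",board_of(B,v)); 
v,e,r=fit([[0,0,43]],[("top",[0],T([[543,352]])),("side",[0],S([[575,455]]))],[.6,-.3,0]);kb=board_of(B,v);print("knob",v,e,kb, np.arctan2(-(kb[0]-.017),kb[1]+.071),np.hypot(kb[0]-.017,kb[1]+.071))
E
```

```text
board [ 0.5322 -0.1866  0.1581] 1.2980137393147277
[[ 2.5584  1.2926]
 [ 2.8232 -0.2014]
 [ 0.7071  0.5862]
 [ 0.2802 -0.3574]
 [ 0.4157 -1.1417]
 [ 0.9321 -0.682 ]
 [ 0.3369 -0.8295]
 [-2.4258 -1.085 ]
 [-1.1625 -0.8131]
 [ 0.5663 -2.1155]
 [ 0.4309 -0.8845]
 [-1.1777 -2.2502]
 [-0.2744 -1.2462]]
wide [ 0.4758 -0.2376  0.1796] 1.4583880224990105 in board [-0.0637 -0.0415  0.0215]
narrow [ 0.4759 -0.1583  0.3889] 1.4956583286453142 in board [-0.0511  0.0367  0.2307]
long [ 0.5887 -0.1779  0.1236] 1.0751872280487607 in board [ 0.0572 -0.0003 -0.0345]
knob [ 0.4985 -0.3536  0.    ] 0.9824937770202435 [-0.0596 -0.1596 -0.1581] 2.4289826084034636 0.11711751531460468
```

```bash
cat >> h.py <<'E'
from scipy.spatial.transform import Rotation as R
from bench import sensors
B=np.array([.5322,-.1866,.1581])
def go(x,y,z,yaw=0,frm=None):
    """board mm (z world mm), yaw vs board; prints tool-frame delta. frm: pose (board mm) commanded, default measured"""
    o=sensors.get_obs();p=np.array(o["eef_pos"]);q=np.array(o["eef_rot"]);Rc=R.from_quat(np.r_[q[1:],q[0]])
    t=place(B,np.array([[x,y,z]])/1000)[0]
    a=B[2]+yaw+np.pi/2   # tool y direction
    best=None
    for k in (0,np.pi):
        u=np.array([np.cos(a+k),np.sin(a+k),0]);zz=np.array([0,0,-1.])
        rv=(Rc.inv()*R.from_matrix(np.c_[np.cross(u,zz),u,zz])).as_rotvec()
        if best is None or np.linalg.norm(rv)<np.linalg.norm(best):best=rv
    print("delta",np.round(Rc.inv().apply(t-p)*1000,1),np.round(best,3))
def where():
    o=sensors.get_obs();p=o["eef_pos"];q=np.array(o["eef_rot"]);Rc=R.from_quat(np.r_[q[1:],q[0]])
    y=Rc.as_matrix()[:,1]
    b=board_of(B,np.r_[p[:2],(np.arctan2(y[1],y[0])-np.pi/2)])
    print("t",round(o["time_s"],2),"board mm",np.round(b[:2]*1000,1),"z",round(p[2]*1000,1),"yaw",round(b[2],3),"q",np.round(o["q"],2),"F",np.round(o["wrist_force"],1),"open",round(o["opening"],3),"gf",o["grasp_force"])
E
python3 - <<'E'
from h import *
where(); go(-64,-41.5,120,.0215)
E
```

```text
t 0.1 board mm [-184.9  750.9] z 230.5 yaw -0.573 q [ 0.95  0.18  1.61 -0.    1.35 -0.21] F [ 0.2  0.4 -0.4] open 0.999 gf 0.0
delta [-531.1 -600.2  111.2] [-0.001 -0.001 -0.594]
```

Call:
{"method": "carry_out", "body": {"deltas": "-531 -600 0 0 0 -0.594 0.15;-531 -600 0 0 0 -0.594 0.15;-531 -600 0 0 0 -0.594 0.15;-531 -600 0 0 0 -0.594 0.15;-531 -600 0 0 0 -0.594 0.15;-531 -600 0 0 0 -0.594 0.15;-531 -600 0 0 0 -0.594 0.15;-531 -600 0 0 0 -0.594 0.15;-531 -600 0 0 0 -0.594 0.15;-531 -600 0 0 0 -0.594 0.15;-531 -600 0 0 0 -0.594 0.15;-531 -600 0 0 0 -0.594 0.15"}}

```text
time_s: 1.6
eef_pos: [0.4562, -0.1767, 0.2311]
eef_rot: [0.0, -0.089, 0.996, 0.0]
wrist_force: [0.0, 0.6, 0.8]
opening: 0.848
grasp_force: 0.0
```

```bash
python3 -c "
from h import *
where(); go(-66,-41.5,75,.0215)"
```

```text
t 1.6 board mm [-73.5  21.8] z 231.1 yaw 0.02 q [-0.61 -0.01  1.82  0.    1.34 -2.36] F [0.  0.6 0.8] open 0.848 gf 0.0
delta [ -6.2 -63.4 156.1] [ 0.     0.    -0.001]
```

Call:
{"method": "carry_out", "body": {"deltas": "-6 -63 60 0 0 0 0.15;-6 -63 110 0 0 0 0.15;-6 -63 156 0 0 0 0.15;-6 -63 156 0 0 0 0.15;-6 -63 156 0 0 0 0.15"}}

```text
time_s: 2.22
eef_pos: [0.4741, -0.236, 0.0771]
eef_rot: [0.001, -0.09, 0.996, -0.001]
wrist_force: [0.7, -0.9, 0.8]
opening: 0.853
grasp_force: 0.0
```

```bash
python3 -c "
from h import *
where(); go(-66,-41.5,75,.0215)
import cv2
a=vision.camera('top')[145:295,285:435]; a=cv2.resize(a,(600,600),interpolation=cv2.INTER_CUBIC)
b=vision.camera('side')[220:370,200:400]; b=cv2.resize(b,(800,600),interpolation=cv2.INTER_CUBIC)
cv2.imwrite('pics/a1.png',cv2.resize(np.hstack([a,b]),(800,343)))"
```

```text
t 2.23 board mm [-65.1 -39.6] z 77.1 yaw 0.021 q [-0.69  0.28  1.84 -0.    1.03 -2.44] F [ 0.7 -0.9  0.8] open 0.853 gf 0.0
delta [ 0.9 -1.9  2.1] [-0.001  0.001 -0.   ]
```

View pics/a1.png

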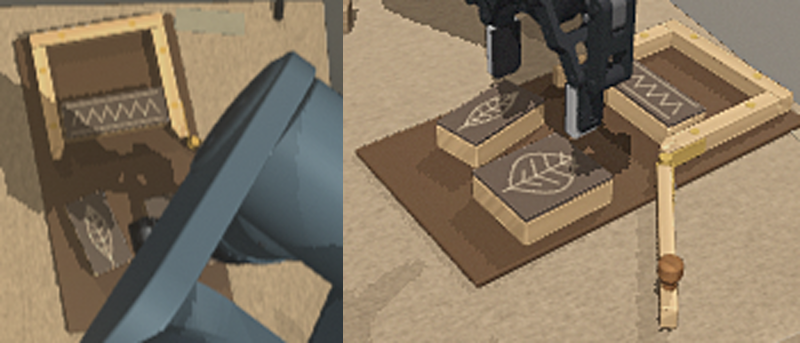

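The fingers straddle the wide block (left finger between the blocks), so I'm going down and closing.

Call:
{"method": "carry_out", "body": {"deltas": "1 -1.5 30 0 0 0 0.15;1 -1.5 55 0 0 0 0.15;1 -1.5 72 0 0 0 0.15;1 -1.5 72 0 0 0 0.15;1 -1.5 72 0 0 0 0.15;1 -1.5 72 0 0 0 0.6;1 -1.5 72 0 0 0 0.6;1 -1.5 72 0 0 0 0.6;1 -1.5 72 0 0 0 0.6"}}

```text
time_s: 3.45
eef_pos: [0.4736, -0.238, 0.0049]
eef_rot: [0.001, -0.09, 0.996, -0.001]
wrist_force: [0.5, 0.4, 5.7]
opening: 0.69
grasp_force: 65.3
```

```bash
python3 -c "
from h import *
where(); go(-66,-41.5,10,.0);go(-12,-21,10,.0)"
```

```text
t 3.45 board mm [-66.  -41.5] z 4.9 yaw 0.021 q [-0.69  0.4   1.85  0.    0.88 -2.44] F [0.5 0.4 5.7] open 0.69 gf 65.34744143486023
delta [ 0.   0.  -5.1] [-0.002  0.002  0.021]
delta [-54.4  19.4  -5.1] [-0.002  0.002  0.021]
```

Call:
{"method": "carry_out", "body": {"deltas": "0 0 -4 0 0 0 0.6;-20 7 -4 0 0 0.021 0.6;-40 14 -4 0 0 0.021 0.6;-56 19.5 -4 0 0 0.021 0.6;-56 19.5 -4 0 0 0.021 0.6;-56 19.5 -4 0 0 0.021 0.6;-56 19.5 -1.5 0 0 0.021 0.6;-56 19.5 0 0 0 0.021 0.6;-56 19.5 0 0 0 0.021 0.6"}}

```text
time_s: 4.58
eef_pos: [0.5237, -0.2083, 0.0049]
eef_rot: [-0.0, -0.079, 0.997, 0.0]
wrist_force: [-6.9, 4.0, 15.8]
opening: 0.69
grasp_force: 66.3
```

```bash
python3 -c "
from h import *
where()"
```

```text
t 4.58 board mm [-11.8 -20.1] z 4.9 yaw -0.0 q [-0.59  0.46  1.76 -0.    0.92 -2.32] F [-6.9  4.  15.8] open 0.69 gf 66.32236361503601
```

Call:
{"method": "carry_out", "body": {"deltas": "0 0 0 0 0 0 0.2;0 0 0 0 0 0 0.2;0 0 0 0 0 0 0.2;0 0 -40 0 0 0 0.2;0 0 -80 0 0 0 0.2;0 0 -80 0 0 0 0.35;0 0 -80 0 0 0 0.35"}}

```text
time_s: 5.45
eef_pos: [0.5236, -0.2077, 0.0827]
eef_rot: [-0.0, -0.079, 0.997, 0.0]
wrist_force: [0.2, 0.4, 0.1]
opening: 0.649
grasp_force: 0.0
```

```bash
python3 -c "
from h import *
where(); b=[-51.1-15*np.cos(.231),36.7-15*np.sin(.231)];print(b);go(*b,85,.231)"
```

```text
t 5.45 board mm [-11.8 -19.5] z 82.7 yaw 0.0 q [-0.59  0.33  1.75 -0.    1.06 -2.32] F [0.2 0.4 0.1] open 0.649 gf 0.0
[np.float64(-65.7015689603002), np.float64(33.26573386331255)]
delta [53.9 52.8 -2.3] [ 0.001 -0.001 -0.231]
```

Call:
{"method": "carry_out", "body": {"deltas": "31 27 0 0 0 -0.12 0.35;62.5 50.5 0 0 0 -0.231 0.35;62.5 50.5 0 0 0 -0.231 0.35;62.5 50.5 30 0 0 -0.231 0.35;62.5 50.5 55 0 0 -0.231 0.35;62.5 50.5 55 0 0 -0.231 0.35"}}

```text
time_s: 6.2
eef_pos: [0.4529, -0.1671, 0.0259]
eef_rot: [-0.002, -0.193, 0.981, 0.002]
wrist_force: [0.5, -0.1, -0.2]
opening: 0.65
grasp_force: 0.0
```

```bash
python3 -c "
from h import *
where(); b=[-51.1-24*np.cos(.231),36.7-24*np.sin(.231)];go(*b,6,.231)
import cv2
b=vision.camera('side')[220:370,200:400]; b=cv2.resize(b,(800,600),interpolation=cv2.INTER_CUBIC)
cv2.imwrite('pics/a2.png',b)"
```

```text
t 6.2 board mm [-75.2  31.8] z 25.9 yaw 0.23 q [-0.6   0.28  1.96 -0.    0.9  -2.56] F [ 0.5 -0.1 -0.2] open 0.65 gf 0.0
delta [-0.6 -0.8 19.9] [ 0.004 -0.003 -0.001]
```

View pics/a2.png

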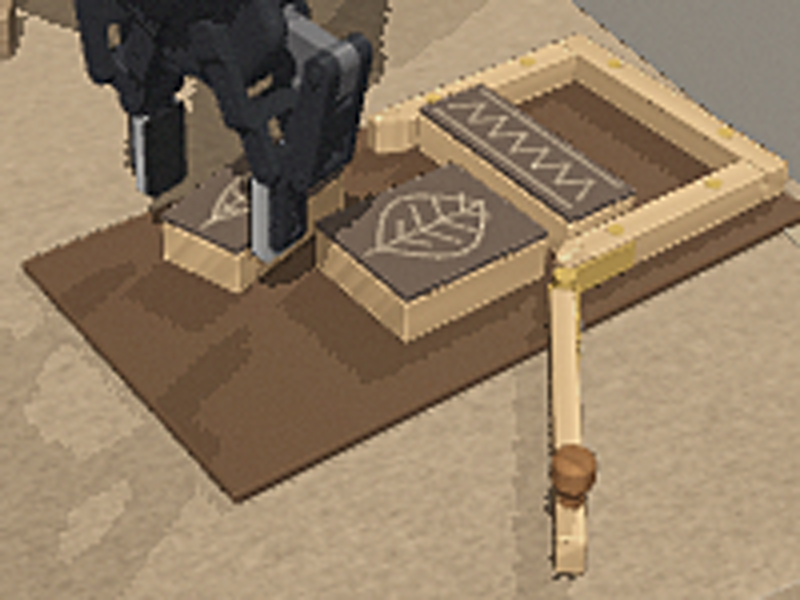

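The fingers are around the narrow block, and the wide one sits at the mouth with top corners (316,232), (447,162), (550,238), (408,300).

Call:
{"method": "carry_out", "body": {"deltas": "0 -1 12 0 0 0 0.35;0 -1 20 0 0 0 0.35;0 -1 20 0 0 0 0.35;0 -1 20 0 0 0 0.8;0 -1 20 0 0 0 0.8;0 -1 20 0 0 0 0.8;0 -1 20 0 0 0 0.8;0 -1 20 0 0 0 0.8"}}

```text
time_s: 7.25
eef_pos: [0.4553, -0.1692, 0.0089]
eef_rot: [0.0, -0.193, 0.981, -0.0]
wrist_force: [-0.7, -0.3, 6.0]
opening: 0.466
grasp_force: 59.7
```

```bash
python3 -c "
from h import *
where(); go(-61,31,10,0)
v,e,r=fit(box(72,60,29),[('side',range(4),S([[316,232],[447,162],[550,238],[408,300]])-[[-.6,-1.5]])],[.52,-.2,.16]);print(board_of(B,v),e)"
```

```text
t 7.25 board mm [-73.2  29.3] z 8.9 yaw 0.231 q [-0.6   0.32  1.96  0.    0.86 -2.56] F [-0.7 -0.3  6. ] open 0.466 gf 59.65665388852358
delta [-12.2  -1.1  -1.1] [-0.001  0.001  0.231]
[-0.01295684 -0.02882079  0.03747465] 0.9575076430607358
```

Call:
{"method": "carry_out", "body": {"deltas": "0 0 -4 0 0 0 0.8;0 0 -4 0 0 0.12 0.8;-12 -1 -4 0 0 0.231 0.8;-12 -1 -4 0 0 0.231 0.8;-12 -1 -4 0 0 0.231 0.8;-12 -1 -1 0 0 0.231 0.8;-12 -1 0 0 0 0.231 0.8;-12 -1 0 0 0 0.231 0.8;-12 -1 0 0 0 0.231 0.4;-12 -1 0 0 0 0.231 0.4;-12 -1 0 0 0 0.231 0.4;-12 -1 -70 0 0 0.231 0.4"}}

```text
time_s: 8.75
eef_pos: [0.4619, -0.1626, 0.0659]
eef_rot: [-0.005, -0.079, 0.997, 0.004]
wrist_force: [1.3, -0.6, 0.9]
opening: 0.599
grasp_force: 0.0
```

```bash
python3 -c "
from h import *
where()"
```

```text
t 8.75 board mm [-65.7  34.8] z 65.9 yaw -0.0 q [-0.58  0.23  1.93  0.    1.   -2.31] F [ 1.3 -0.6  0.9] open 0.599 gf 0.0
```

```bash
python3 -c "
from h import *
where();go(-100,31,70,0)"
```

```text
t 8.75 board mm [-65.7  34.8] z 65.9 yaw -0.0 q [-0.58  0.23  1.93  0.    1.   -2.31] F [ 1.3 -0.6  0.9] open 0.599 gf 0.0
delta [34.4 -3.8 -3.8] [ 0.009 -0.01  -0.   ]
```

Call:
{"method": "carry_out", "body": {"deltas": "20 0 0 0 0 0 1;39 0 0 0 0 0 1;39 0 0 0 0 0 1;39 0 0 0 0 0 1;39 0 0 0 0 0 1;39 0 0 0 0 0 1"}}

```text
time_s: 9.5
eef_pos: [0.4281, -0.1713, 0.0707]
eef_rot: [-0.0, -0.079, 0.997, 0.0]
wrist_force: [-0.8, -0.2, -0.0]
opening: -0.005
grasp_force: 0.0
```

```bash
python3 -c "
from h import *
where();go(-100,31,16,0)
import cv2
a=vision.camera('top')[145:295,285:435]; a=cv2.resize(a,(600,600),interpolation=cv2.INTER_CUBIC)
b=vision.camera('side')[220:370,200:400]; b=cv2.resize(b,(800,600),interpolation=cv2.INTER_CUBIC)
cv2.imwrite('pics/a3.png',cv2.resize(np.hstack([a,b]),(800,343)))"
```

```text
t 9.5 board mm [-100.4   31.5] z 70.7 yaw 0.001 q [-0.64  0.15  2.01  0.    0.98 -2.37] F [-0.8 -0.2 -0. ] open -0.005 gf 0.0
delta [-0.4 -0.5 54.7] [ 0.    -0.     0.001]
```

View pics/a3.png

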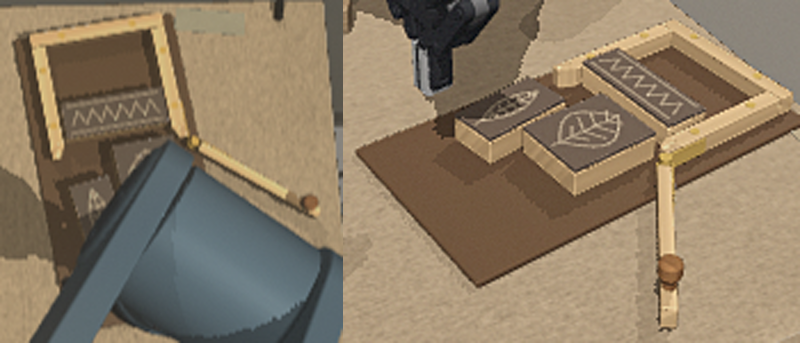

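Both blocks stand square before the mouth, narrow slightly behind. Now I push the narrow one forward until level.

Call:
{"method": "carry_out", "body": {"deltas": "0 -0.5 30 0 0 0 1;0 -0.5 55 0 0 0 1;0 -0.5 55 0 0 0 1;-15 -0.5 55 0 0 0 1;-20 -0.5 55 0 0 0 1;-25 -0.5 55 0 0 0 1;-30 -0.5 55 0 0 0 1;-35 -0.5 55 0 0 0 1;-40 -0.5 55 0 0 0 1;-42 -0.5 55 0 0 0 1;-42 -0.5 55 0 0 0 1"}}

```text
time_s: 10.98
eef_pos: [0.4694, -0.1652, 0.0158]
eef_rot: [0.0, -0.079, 0.997, -0.0]
wrist_force: [0.1, -0.6, -0.2]
opening: -0.001
grasp_force: 0.0
```

```bash
python3 -c "
from h import *
where();go(-70,0,16,0)
import cv2
b=vision.camera('side')[220:370,200:400]; b=cv2.resize(b,(800,600),interpolation=cv2.INTER_CUBIC)
cv2.imwrite('pics/a4.png',b)"
```

```text
t 10.97 board mm [-58.6  31. ] z 15.8 yaw 0.0 q [-0.58  0.33  1.93  0.    0.88 -2.31] F [ 0.1 -0.6 -0.2] open -0.001 gf 0.0
delta [ 11.4 -31.   -0.2] [-0.  0.  0.]
```

View pics/a4.png

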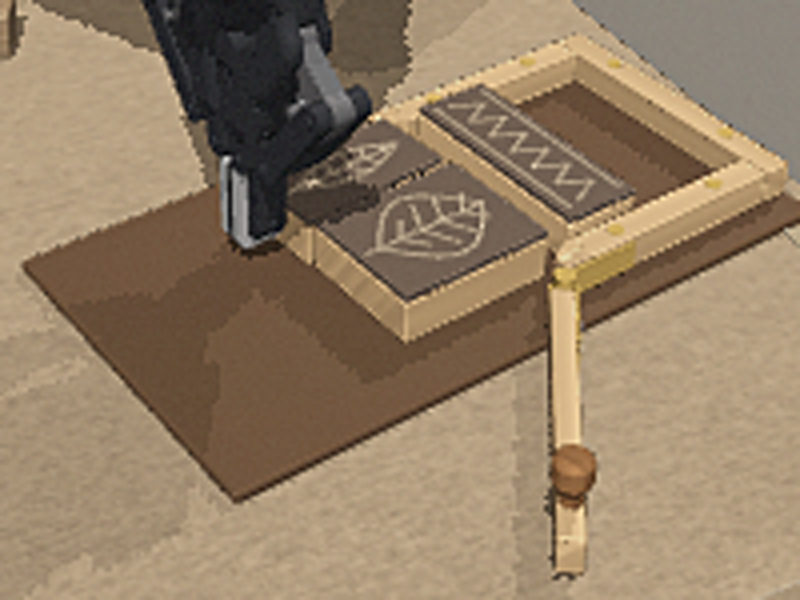

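Rear faces are level and nearly touching. Now back off, open to about 38 mm at y=5 so each finger is behind one block's centre, and push both.

Call:
{"method": "carry_out", "body": {"deltas": "14 0 0 0 0 0 1;14 -26 0 0 0 0 0.55;14 -26 3 0 0 0 0.55;14 -26 3 0 0 0 0.55;2 -26 3 0 0 0 0.55;-4 -26 3 0 0 0 0.55;-10 -26 3 0 0 0 0.55;-16 -26 3 0 0 0 0.55;-22 -26 3 0 0 0 0.55;-28 -26 3 0 0 0 0.55;-34 -26 3 0 0 0 0.55;-40 -26 3 0 0 0 0.55"}}

```text
time_s: 12.52
eef_pos: [0.5133, -0.1846, 0.0128]
eef_rot: [0.0, -0.079, 0.997, 0.0]
wrist_force: [-0.7, -0.4, -0.1]
opening: 0.45
grasp_force: 0.4
```

```bash
python3 -c "
from h import *
where();go(13.5,5,13,0)
import cv2
b=vision.camera('side')[220:370,200:400]; b=cv2.resize(b,(800,600),interpolation=cv2.INTER_CUBIC)
cv2.imwrite('pics/a5.png',b)"
```

```text
t 12.53 board mm [-18.3   5. ] z 12.8 yaw 0.0 q [-0.56  0.42  1.81  0.    0.91 -2.29] F [-0.7 -0.4 -0.1] open 0.45 gf 0.38910082541406155
delta [-31.8   0.   -0.2] [0. 0. 0.]
```

View pics/a5.png

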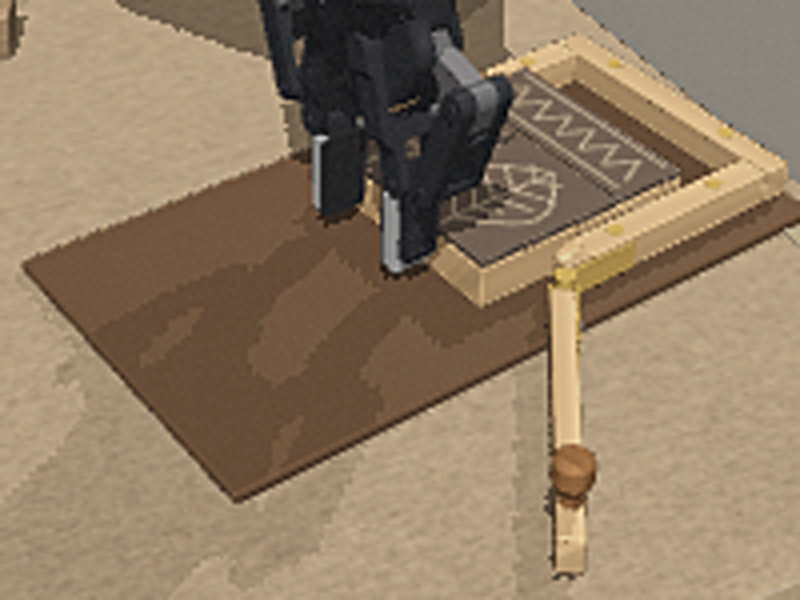

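All three blocks are sliding in square. Continue pushing.

Call:
{"method": "carry_out", "body": {"deltas": "-5 0 0 0 0 0 0.55;-10 0 0 0 0 0 0.55;-15 0 0 0 0 0 0.55;-20 0 0 0 0 0 0.55;-24 0 0 0 0 0 0.55;-27 0 0 0 0 0 0.55;-29 0 0 0 0 0 0.55;-31 0 0 0 0 0 0.55;-32 0 0 0 0 0 0.55;-32 0 0 0 0 0 0.55"}}

```text
time_s: 13.82
eef_pos: [0.5447, -0.1796, 0.0129]
eef_rot: [0.0, -0.079, 0.997, -0.0]
wrist_force: [-0.4, -0.3, 0.3]
opening: 0.448
grasp_force: 0.2
```

```bash
python3 -c "
from h import *
where()"
```

```text
t 13.82 board mm [13.4  4.9] z 12.9 yaw 0.0 q [-0.53  0.47  1.74  0.    0.94 -2.25] F [-0.4 -0.3  0.3] open 0.448 gf 0.19925479777157307
```

Call:
{"method": "carry_out", "body": {"deltas": "-1 0 0 0 0 0 0.55;-2 0 0 0 0 0 0.55;-2 0 0 0 0 0 0.55"}}

```text
time_s: 14.2
eef_pos: [0.5466, -0.1793, 0.0128]
eef_rot: [0.0, -0.079, 0.997, -0.0]
wrist_force: [-0.9, -0.1, 0.7]
opening: 0.452
grasp_force: 0.4
```

Call:
{"method": "carry_out", "body": {"deltas": "-1 0 0 0 0 0 0.55;-1 0 0 0 0 0 0.55"}}

```text
time_s: 14.45
eef_pos: [0.5476, -0.1791, 0.0128]
eef_rot: [0.0, -0.079, 0.997, -0.0]
wrist_force: [-0.6, -0.3, 0.3]
opening: 0.449
grasp_force: 0.4
```

Call:
{"method": "carry_out", "body": {"deltas": "-0.7 0 0 0 0 0 0.55;-0.7 0 0 0 0 0 0.55"}}

```text
time_s: 14.7
eef_pos: [0.5479, -0.179, 0.0128]
eef_rot: [-0.0, -0.079, 0.997, 0.0]
wrist_force: [-3.6, 0.5, 2.4]
opening: 0.456
grasp_force: 1.5
```

```bash
python3 -c "
from h import *
where()
import cv2
b=vision.camera('side')[220:320,280:410]; b=cv2.resize(b,(780,600),interpolation=cv2.INTER_CUBIC)
cv2.imwrite('pics/a6.png',b)"
```

```text
t 14.7 board mm [16.7  5. ] z 12.8 yaw 0.0 q [-0.52  0.47  1.73 -0.    0.94 -2.25] F [-3.6  0.5  2.4] open 0.456 gf 1.5432124491780996
```

View pics/a6.png

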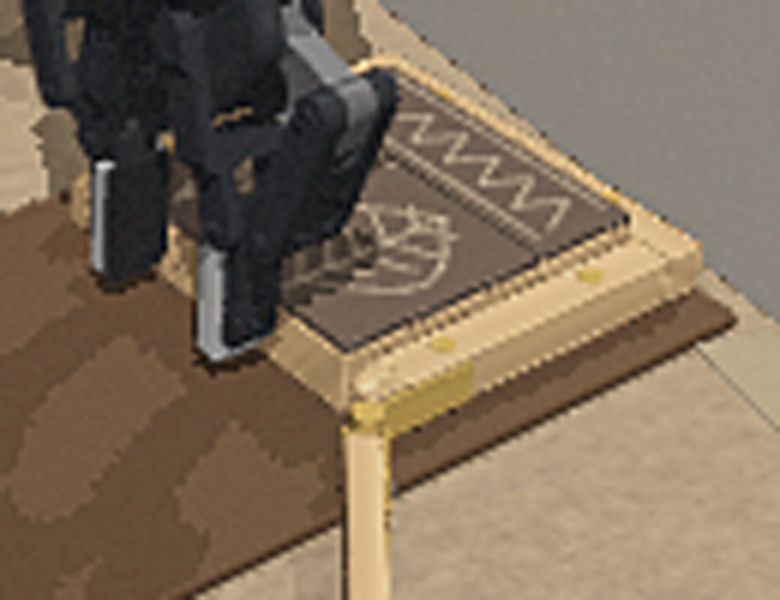

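The blocks are in the tray with the long one against the back fence, since the push force has started to rise. Now retreat and move to the outer side of the gate.

Call:
{"method": "carry_out", "body": {"deltas": "15 0 0 0 0 0 0.55;20 0 -40 0 0 0 1;20 0 -90 0 0 0 1;36 -60 -90 0 0 0.18 1;36 -110 -90 0 0 0.36 1;36 -165 -90 0 0 0.54 1;36 -165 -90 0 0 0.71 1;36 -165 -90 0 0 0.71 1;36 -165 -90 0 0 0.71 1"}}

```text
time_s: 15.88
eef_pos: [0.5382, -0.3469, 0.1026]
eef_rot: [-0.0, 0.271, 0.963, 0.0]
wrist_force: [1.0, 0.4, -0.4]
opening: -0.002
grasp_force: 0.0
```

```bash
python3 -c "
from h import *
where();go(-20.4,-160.2,15,2.43)
import cv2
a=vision.camera('side'); cv2.imwrite('pics/s7.png',a)
v=proj('side',place(B,np.array([[17-118*np.sin(q),-71+118*np.cos(q),43] for q in(2.43,)])/1000));print(v)"
```

```text
t 15.88 board mm [ -19.3 -159.2] z 102.6 yaw -0.706 q [-0.76  0.46  1.53  0.    1.16 -1.78] F [ 1.   0.4 -0.4] open -0.002 gf 0.0
delta [ 0.2 -1.5 87.6] [ 0.    -0.001  0.005]
[[343.10470995 333.27902312]]
```

Call:
{"method": "carry_out", "body": {"deltas": "0 -1 45 0 0 0 1;0 -1 87 0 0 0 1;0 -1 87 0 0 0 1;0 -1 87 0 0 0 1"}}

```text
time_s: 16.42
eef_pos: [0.539, -0.3488, 0.0174]
eef_rot: [0.001, 0.272, 0.962, -0.0]
wrist_force: [-0.1, -0.5, 0.5]
opening: 0.004
grasp_force: 0.0
```

```bash
cat >> h.py <<'E'
def sweep(qs,off=13,r=92):
    for q in qs:
        print(round(q,2),end=" ");go(17-r*np.sin(q)-off*np.cos(q),-71+r*np.cos(q)-off*np.sin(q),15,q)
E
python3 -c "
from h import *
where(); sweep(np.r_[2.43:1.2:-.13])"
```

```text
t 16.43 board mm [ -18.8 -161.2] z 17.4 yaw -0.708 q [-0.76  0.58  1.55  0.    1.01 -1.78] F [-0.1 -0.5  0.5] open 0.004 gf 0.0
2.43 delta [18.8 -0.2  2.4] [-0.     0.002  0.003]
2.3 delta [30.9 -1.1  2.4] [-0.     0.002  0.133]
2.17 delta [42.9 -0.4  2.3] [-0.     0.002  0.263]
2.04 delta [54.8  1.9  2.3] [0.    0.002 0.393]
1.91 delta [66.2  5.6  2.3] [0.    0.002 0.523]
1.78 delta [77.1 10.9  2.3] [0.    0.002 0.653]
1.65 delta [87.2 17.4  2.2] [0.    0.002 0.783]
1.52 delta [96.4 25.3  2.2] [0.001 0.002 0.913]
1.39 delta [104.5  34.3   2.2] [1.000e-03 2.000e-03 1.043e+00]
1.26 delta [111.3  44.2   2.2] [1.000e-03 2.000e-03 1.173e+00]
```

Call:
{"method": "carry_out", "body": {"deltas": "10 0 1 0 0 0 1;19 0 1 0 0 0 1;31 -1 1 0 0 0.133 1;43 -0.5 1 0 0 0.263 1;55 2 1 0 0 0.393 1;66 5.5 1 0 0 0.523 1;77 11 1 0 0 0.653 1;87 17.5 1 0 0 0.783 1;96.5 25.5 1 0 0 0.913 1;104.5 34.5 1 0 0 1.043 1;111.5 44 1 0 0 1.173 1;111.5 44 1 0 0 1.173 1"}}

```text
time_s: 17.92
eef_pos: [0.4659, -0.2519, 0.0154]
eef_rot: [0.0, 0.759, 0.651, 0.0]
wrist_force: [-0.7, 0.2, -0.5]
opening: 0.001
grasp_force: 0.0
```

```bash
python3 -c "
from h import *
where(); sweep(np.r_[1.26:-.01:-.126])"
```

```text
t 17.93 board mm [-75.7 -54. ] z 15.4 yaw -1.881 q [-0.72  0.39  1.85  0.    0.9  -0.57] F [-0.7  0.2 -0.5] open 0.001 gf 0.0
1.26 delta [-0.8  1.5  0.4] [0.    0.    0.001]
1.13 delta [10.9  0.6  0.4] [0.    0.    0.127]
1.01 delta [22.5  1.2  0.4] [0.    0.    0.253]
0.88 delta [34.1  3.2  0.4] [0.    0.    0.379]
0.76 delta [45.2  6.7  0.4] [0.    0.    0.505]
0.63 delta [55.9 11.5  0.4] [0.    0.    0.631]
0.5 delta [65.8 17.7  0.4] [0.    0.    0.757]
0.38 delta [74.9 25.   0.4] [0.    0.    0.883]
0.25 delta [83.  33.5  0.4] [ 0.    -0.     1.009]
0.13 delta [90.  42.8  0.4] [ 0.    -0.     1.135]
-0.0 delta [95.8 53.   0.4] [ 0.    -0.     1.261]
```

Call:
{"method": "carry_out", "body": {"deltas": "11 0.5 0 0 0 0.127 1;22.5 1 0 0 0 0.253 1;34 3 0 0 0 0.379 1;45 6.5 0 0 0 0.505 1;56 11.5 0 0 0 0.631 1;66 17.5 0 0 0 0.757 1;75 25 0 0 0 0.883 1;83 33.5 0 0 0 1.009 1;88 40 0 0 0 1.1 1;90 43 0 0 0 1.135 1;90 43 0 0 0 1.135 1"}}

```text
time_s: 19.3
eef_pos: [0.5228, -0.1706, 0.0152]
eef_rot: [0.0, 0.99, 0.142, 0.0]
wrist_force: [0.4, 0.4, 0.0]
opening: 0.002
grasp_force: 0.0
```

```bash
python3 -c "
from h import *
where(); sweep([.12,.08,.04,0],15); sweep([0],13)
import cv2
a=vision.camera('side')[220:320,280:410]; cv2.imwrite('pics/s8.png',cv2.resize(a,(780,600),interpolation=cv2.INTER_CUBIC))"
```

```text
t 19.3 board mm [-6.8 17.3] z 15.2 yaw -3.015 q [-0.53  0.42  1.8  -0.    0.92  0.75] F [0.4 0.4 0. ] open 0.002 gf 0.0
0.12 delta [-2.  -1.5  0.2] [ 0.001 -0.001  0.007]
0.08 delta [ 1.7 -2.   0.2] [ 0.001 -0.001  0.047]
0.04 delta [ 5.4 -2.4  0.2] [ 0.001 -0.001  0.087]
0 delta [ 9.2 -2.6  0.2] [ 0.001 -0.001  0.127]
0 delta [11.1 -2.4  0.2] [ 0.001 -0.001  0.127]
```

Call:
{"method": "carry_out", "body": {"deltas": "2 -2 0 0 0 0.05 1;5 -2 0 0 0 0.087 1;7 -2 0 0 0 0.127 1;8 -2 0 0 0 0.127 1;9 -2 0 0 0 0.127 1;10 -2 0 0 0 0.127 1;10 -2 0 0 0 0.127 1"}}

```text
time_s: 20.23
eef_pos: [0.5316, -0.1656, 0.0149]
eef_rot: [0.0, 0.997, 0.077, 0.0]
wrist_force: [0.1, -0.1, -0.7]
opening: 0.002
grasp_force: 0.0
```

Call:
{"method": "carry_out", "body": {"deltas": "0.7 0 0 0 0 0 1;1.4 0 0 0 0 0 1;1.4 0 0 0 0 0 1"}}

```text
time_s: 20.6
eef_pos: [0.5325, -0.1653, 0.0147]
eef_rot: [-0.0, 0.997, 0.077, -0.001]
wrist_force: [-3.2, 0.0, 1.8]
opening: 0.003
grasp_force: 1.8
```

Call:
{"method": "carry_out", "body": {"deltas": "0.7 0 0 0 0 0 1;1 0 0 0 0 0 1;1 0 0 0 0 0 1"}}

```text
time_s: 20.98
eef_pos: [0.5326, -0.1653, 0.0147]
eef_rot: [-0.0, 0.997, 0.077, -0.001]
wrist_force: [-8.4, -2.7, 5.6]
opening: -0.0
grasp_force: 3.9
```

```bash
python3 -c "
from h import *
where()"
```

```text
t 20.98 board mm [ 3.8 21. ] z 14.7 yaw -3.145 q [-0.51  0.44  1.78 -0.    0.93  0.9 ] F [-8.4 -2.7  5.6] open -0.0 gf 3.9369405806064606
```

The gate is rigid against its stop. Back off clear and check the knob position numerically.

Call:
{"method": "carry_out", "body": {"deltas": "-20 0 0 0 0 0 1;-50 0 0 0 0 0 1;-50 0 -60 0 0 0 1;-100 60 -120 0 0 0 1;-150 120 -150 0 0 0 1;-150 170 -150 0 0 0 1;-150 220 -150 0 0 0 1;-150 260 -150 0 0 0 1;-150 260 -150 0 0 0 1;-150 260 -150 0 0 0 1"}}

```text
time_s: 22.22
eef_pos: [0.4257, -0.4447, 0.1642]
eef_rot: [-0.001, 0.997, 0.077, 0.0]
wrist_force: [-0.6, 0.3, -0.8]
opening: -0.001
grasp_force: 0.0
```

```bash
python3 -c "
from h import *
import cv2
where()
ims={n:vision.camera(n) for n in M}; old={n:cv2.imread(f'pics/{n}0.png') for n in M}
def knob(n,im,p):
    x,y=np.round(p).astype(int); w=10; c=cv2.cvtColor(im,cv2.COLOR_BGR2HSV)[y-w:y+w+1,x-w:x+w+1]
    m=(c[...,0]<14)&(c[...,1]>100)&(c[...,2]>60)&(c[...,2]<190)
    ys,xs=np.nonzero(m);return np.r_[xs.mean()+x-w,ys.mean()+y-w] if len(xs) else None,len(xs)
for n in M:
    for im,q in((old[n],2.43),(ims[n],0.),(ims[n],.04),(ims[n],.08)):
        k=place(B,np.array([[17-118*np.sin(q),-71+118*np.cos(q),35]])/1000);p=proj(n,k)[0]
        print(n,q,p.round(1),knob(n,im,p))
    cv2.imwrite(f'pics/{n}9.png',ims[n])
"
```

```text
t 22.23 board mm [-145.8 -238.1] z 164.2 yaw -3.145 q [-1.    0.33  1.56  0.    1.25  0.42] F [-0.6  0.3 -0.8] open -0.001 gf 0.0
top 2.43 [421.3 232.8] (array([422., 233.]), 2)
top 0.0 [318.8 215. ] (array([321. , 217.5]), 2)
top 0.04 [319.3 217.2] (array([321. , 217.5]), 2)
top 0.08 [319.8 219.3] (array([321. , 217.5]), 2)
side 2.43 [342.7 337.9] (array([342.53658537, 339.41463415]), 41)
side 0.0 [293.8 247.8] (array([291.65625, 252.25   ]), 32)
side 0.04 [291.6 248.7] (array([290.23684211, 252.97368421]), 38)
side 0.08 [289.5 249.7] (array([288.95454545, 253.65909091]), 44)
```

Contact positions settle it: the gate stopped rigidly with its inner face about 3 mm short of the blocks' rear faces. That matches the shut position and rules out the blocks holding it open. The colour check of the knob was too noisy to add much. Handing in.

```bash
python3 -c "
from bench import ctrl
print(ctrl.hand_in())"
```

```text
the job is handed in; nothing more can be done
None
```

I handed the job in at about 22 s: all three blocks are in the tray and the gate is shut. That the gate is fully shut rests on where and how hard it stopped, because I had no picture views left to look at it. The stamp, jar and cutter were not touched.

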